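# Free the jammed tube block from the thermoshaker

### The job

The silver aluminium tube block on the thermoshaker is jammed under its two red spring claws and will not lift straight out. Hold the orange plastic block in the gripper and knock the tube block with it sideways along the deck, away from the dark stop bar and clear of the claws, keeping the gripper itself off the tube block until it is loose. Then put the orange block back down on the bench, and lift the tube block out and set it down, not dropped, upright in the blue tray.

Things in the scene. Friction and masses are not known exactly. Their poses are not given: they have to be found in the camera images.
- insert_c (a point): Centre (30 mm above the underside) of the silver tube block: 60 mm tall, 0.33 kg, 12 dark wells on top. Upper part 44 mm along its x, 56 along y; its foot, the lowest 8 mm, is 64 x 60 (keep fingertips above it). z up; x, y start parallel to the deck's. It starts with its foot on the deck, centre 11 to 19 mm to the -y side of the deck's middle. A blue block of this shape is a spare, not used.
- knock_c (a point): Centre, half-way up (30 mm), of the orange plastic knocking block: 50 mm along its x, 40 mm along its y, 60 mm tall, 0.15 kg, standing on the bench (z up).
- deck (a point): Middle of the fixed white shaker's flat deck, on its surface, 85 mm above the bench. z up, y: the way out. Two red claws (x = 24 to 45 mm either side, y = -50 to -20, 14 high, bolts 22) clamp the foot: 8 to 16 N of friction, 4 mm of lift. Free once the tube block's centre is past y = +12. Stop bar at y = -69 to -63, 8 high; nothing higher behind it. Deck clear for y = -15 to +110, x = -85 to +85.
- tray: Blue plastic tray fixed on the bench, 170 mm along its x, 140 mm along its y, walls 4 mm thick and 18 mm high, floor 4 mm thick. Origin: centre of its underside, z up.
Not all that is in view belongs to the job. What is shaped like the part that bears insert_c but green is not meant.

How it is judged:
On the way, in this order (a step that is already met when the one before it is completed fails the run):
1. the orange block, held in the gripper above the deck, pushes against the jammed tube block (contact force between the fingers and knock above 1 N and contact force between knock and insert above 1 N and z of knock_c in the frame of deck above 0.02 m), for 0.02 s.
2. the tube block has slid clear of the claws (centre more than 12 mm to the +y side of the deck's centre), still standing on the deck (y of insert_c in the frame of deck above 0.012 m and z of insert_c in the frame of deck below 0.045 m and angle between insert_c's own z axis and vertical below 0.2 rad), for 0.1 s.
3. the tube block is lifted off the deck in the fingers (z of insert_c in the frame of deck above 0.05 m and contact force between the fingers and insert above 1 N), for 0.1 s.
At the end, for the whole second after the job is handed in: The silver tube block stands at rest upright (within about 8 degrees) on the floor of the blue tray, wholly inside its walls (centre within 55 mm along the tray's x and 45 mm along its y), and the orange block rests on the bench (its centre 10 to 45 mm above it), both let go (x of insert_c in the frame of tray between -0.055 and 0.055 m and y of insert_c in the frame of tray between -0.045 and 0.045 m and z of insert_c in the frame of tray below 0.038 m and angle between insert_c's own z axis and vertical below 0.15 rad and linear speed of each of insert, knock below 0.02 m/s and height (world z) of knock_c between 0.01 and 0.045 m); the robot touches nothing.
It fails at once if the gripper or arm touches the tube block while it is still under the claws (contact force between any of the fingers, the arm and insert above 0.5 N and y of insert_c in the frame of deck below 0.008 m and z of insert_c in the frame of deck below 0.045 m and horizontal distance between insert_c and deck below 0.06 m).
It fails at once if the tube block is dropped into the tray (let go more than 30 mm above its floor) (horizontal distance between insert_c and tray below 0.08 m and z of insert_c in the frame of tray above 0.064 m and contact force between the fingers and insert below 0.1 N).
It also fails if it takes over 72 s, if anything falls off the work surface, if the arm or the gripper's body presses on something with over 40 N, if the wrist force passes 120 N, or if a joint passes its speed limit or range.

### The arm

A 6-joint arm with a two-finger parallel gripper is mounted at the origin on the work surface. World frame = base frame: x ahead of the robot, y to its left, z up, the work surface at z = 0. Lengths are in m, angles in rad, forces in N, time in s.
With the tool pointing down it reaches from about 0.35 to 0.975 m from the base axis. Payload 4.9 kg.
Tool frame: the origin (TCP) lies on the centre line of the jaws, within the pads' length; the fingertips stand 25 mm ahead of it and the grasp point (between the pads) lies 6 mm ahead of it; z points along the fingers, y is the line along which they close (so a half turn about z gives the same grasp; the last joint's range is limited). The gripper opens to 85 mm and grips with 20 to 120 N. Pads are 22 mm wide; open, the fingers measure 114 mm over their backs; the gripper's body (76 mm by 85 mm) begins 54 mm behind the grasp point. The pads swing forward as they close: fully open they stand 13 mm farther back than shut.
Start: joints at [0.99, 0.053, 1.613, -0, 1.476, -0.119], TCP at [0.278, 0.56, 0.256] pointing down, gripper open.
Joint ranges: [-3.01, 3.01], [-1.01, 2.22], [0.06, 2.58], [-1.02, 4.17], [0.09, 2.62], [-3.14, 3.14]. Speed limits (rad/s): [2.57, 2.57, 3.14, 3.14, 3.14, 3.14].

### API

Orientations are given as a unit quaternion [w, x, y, z].
In Python, from plant import state, grab_frame, get_calibration, job gives the robot as it stands. The module is installed in compiled form; this text tells all that it offers.
- The arm moves only by the tool move_arm, never from a script. Its argument "targets" is a list that holds one entry, the list of rows, each a list of 5 numbers: the opening in per cent of the stroke, from 0 (shut) to 100 (fully open), then the shift along the tool's x, y, z as a fraction of full scale, then the turn about the tool's z as a fraction of full scale. A call has 1 to 5 rows; each row shifts and turns the commanded pose from where the row before left it, along the tool's axes as they then stand; what a row does not reach is not made up. Full scale, the value 1, is 0.6 m for a shift and 6 degrees for a turn. A row lasts 1/12 s, in which the tool goes at most 41.7 mm and 7.16 degrees, less where a joint would pass 70% of its speed; a pose out of reach is approached as far as the arm can. A call with a number of a shift or a turn outside -1 to 1 is refused whole. A call with a gripper value outside its range is refused whole. The fingers move at their own pace and stop on an object; the grip force is fixed at half the most. Time passes only in rows, so rows that do not move let the fingers close. It gives the time, the measured TCP pose, the force, the opening and the grip force at its end, in the units of the state.
- state(): the state, without advancing time (a new reading comes with each control period).
- grab_frame(name): name is "side" or "top"; returns the picture (420x560x3 uint8, red, green, blue); there is no depth.
- get_calibration(name): a dict with "vertical_fov" (degrees; the focal length in pixels is half the picture's height over the tangent of half this angle, whatever the lens; pixels are square), "cx", "cy" (the principal point, pixels), "dist_coeffs" ([k1, k2, p1, p2, k3] as OpenCV has them; the pictures are not rectified), "R" (3x3) and "t" (3): a world point X has camera coordinates R X + t. Camera axes: x right, y down, z forward; pixel columns grow to the right and rows downward; lengths in m; the calibration is good to about 2 mm. A picture is of the moment at which its call begins. get_calibration takes no time and is no camera call.
- job.job_done(): hands the job in; it is judged then, once.
The state is a dict: "time": time; "joint_pos": joint angles; "joint_vel": joint speeds; "joint_efforts": joint torques, N m; "tool_pos": TCP position; "tool_rot": TCP orientation; "contact_force": force on the tool from outside, world axes, zero at the start; "ft_torque": the same for the moment, N m; "gripper_width": opening from 0.0 (shut) to 1.0 (fully open); "grasp_force": force on a finger pad.
Only numpy, scipy, OpenCV 4.12 (cv2) and the standard library are available. Lean on these libraries where they do the work, as an engineer would, in place of code of your own. Each camera call takes 0.05 s, during which the arm holds its last target. There are 200 camera calls.

## Working session

There is one attempt and no reset: what is moved stays moved. The work goes in short steps, Python scripts to look and compute and a tool call to move; the robot and the scene stay as the last step left them, time stands still between calls to the robot, and variables do not carry over. Pictures are saved under pics/ and viewed, at most 10 in all, crops included, and the job is handed in when it is done.

Besides the shell and the picture viewer there is one more tool, called after "Emit:" as name([rows], argument=value, ...), one row to a line, values as JSON. move_arm: Moves the arm, as the interface text tells. Shift numbers are shares of 0.6 m and turn numbers shares of 6 degrees, none past 1 either way. Its arguments: {"type":"object","properties":{"targets":{"type":"array"}},"required":["targets"]}

```bash
mkdir -p pics; cat > h.py <<'E'
import numpy as np, cv2
from plant import state, grab_frame, get_calibration, job
def cam(n):
    c=get_calibration(n); f=210/np.tan(np.radians(c["vertical_fov"])/2)
    K=np.array([[f,0,c["cx"]],[0,f,c["cy"]],[0,0,1]]); return K,np.array(c["dist_coeffs"],float),np.array(c["R"]),np.array(c["t"])
def ray(n,px):
    K,d,R,t=cam(n); u=cv2.undistortPoints(np.array(px,float).reshape(-1,1,2),K,d)[:,0]
    return -R.T@t, np.c_[u,np.ones(len(u))]@R
def onz(n,px,z):
    o,v=ray(n,px); return o+v*((z-o[2])/v[:,2])[:,None]
def proj(n,X):
    K,d,R,t=cam(n); return cv2.projectPoints(np.array(X,float).reshape(-1,3),cv2.Rodrigues(R)[0],t,K,d)[0][:,0]
def save(n,f):
    im=grab_frame(n); cv2.imwrite(f,im[:,:,::-1]); return im
E
python3 - <<'E'
from h import *
for n in("top","side"):
    save(n,f"pics/{n}0.png"); K,d,R,t=cam(n); print(n,K[0,0],d,-R.T@t,R[2])
s=state();print(s)
E
```

```text
top 413.5958026370137 [-0.01591554  0.          0.          0.          0.        ] [ 4.17175740e-01 -8.37620908e-04  9.82037384e-01] [ 0.11598569 -0.0061051  -0.99323212]
side 432.95945256351223 [-0.03255747  0.          0.          0.          0.        ] [ 0.30905093 -0.68687759  0.82767582] [ 0.21017915  0.66297024 -0.71853684]
{'time': 0.1, 'joint_pos': array([ 9.90001452e-01,  5.33049195e-02,  1.61417811e+00, -2.62244700e-05,
        1.47604201e+00, -1.19030990e-01]), 'joint_vel': array([ 0.00088116, -0.00104901, -0.00251971,  0.00138697, -0.00283314,
        0.00218177]), 'joint_efforts': array([ 4.82367777e-04, -3.94903994e+01, -3.71363139e+01, -1.01491812e-04,
        3.87670836e-03, -1.73906841e-05]), 'tool_pos': array([0.27818106, 0.55907876, 0.25516441]), 'tool_rot': array([-3.18965840e-04,  2.28834825e-01,  9.73464786e-01, -9.12120564e-04]), 'contact_force': array([-0.05428779,  0.21381977, -0.87624812]), 'ft_torque': array([ 0.01491134, -0.05840619,  0.00885721]), 'grasp_force': 0.0, 'gripper_width': 1.0020393180373677}
```

View pics/top0.png

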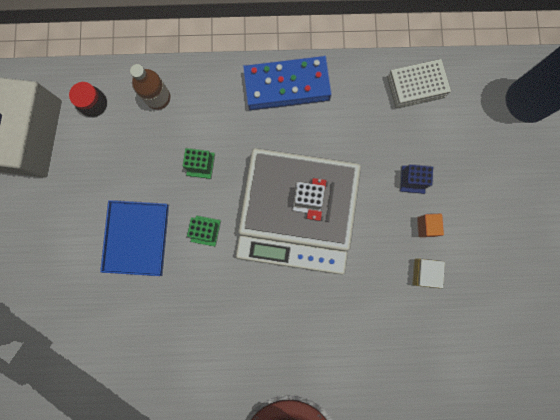

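View pics/side0.png

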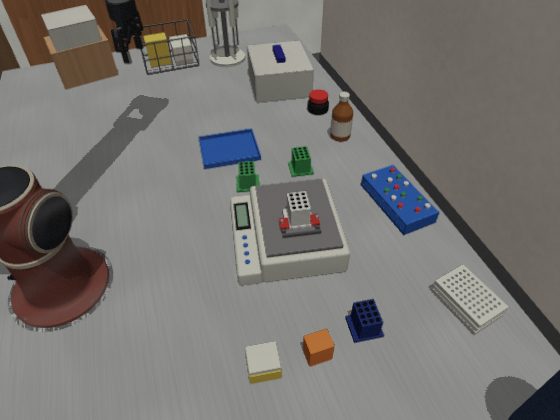

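The top view has +x up and +y to the left. These could be mistaken for the parts I want:
- **Tube block:** silver at (310,195) on the deck, navy spare at (416,178), green lookalikes at (198,162) and (204,230). I choose the silver one, which sits between the red claws.
- **Knock block:** orange at (432,225), white/yellow box at (430,273), red-lidded jar at (86,97). I choose the orange one.
- **Tray:** the flat blue one at (135,238), not the blue rack at (287,83).

The next step is a close crop plus measurements.

```bash
python3 - <<'E'
from h import *
T=cv2.imread("pics/top0.png");S=cv2.imread("pics/side0.png")
a=cv2.resize(T[140:260,230:450],None,fx=3.6,fy=3.6,interpolation=cv2.INTER_CUBIC)
cv2.imwrite("pics/crop0.png",a)
def big(m,k=1):
    c=sorted(cv2.findContours(m.astype(np.uint8),0,cv2.CHAIN_APPROX_NONE)[0],key=cv2.contourArea)[::-1][:k]; return c
for n,I in(("top",T),("side",S)):
    H=cv2.cvtColor(I,cv2.COLOR_BGR2HSV).astype(int);h,s,v=H[...,0],H[...,1],H[...,2]
    print(n)
    for nm,m,z,k in(("orange",(h>=6)&(h<16)&(s>170)&(v>120),.06,1),("tray",(h>105)&(h<125)&(s>150)&(v>90),.018,2),("red",((h<5)|(h>174))&(s>150)&(v>100),.099,5)):
        for c in big(m,k):
            if cv2.contourArea(c)<15: continue
            r=cv2.minAreaRect(c); 
            w=onz(n,c[:,0],z)[:,:2].astype(np.float32); q=cv2.minAreaRect(w)
            print(nm,np.round(r[0]),np.round(r[1],1),"world",np.round(q[0],4),np.round(q[1],4),round(q[2],1))
E
```

```text
top
orange [434. 224.] [20.2 15.3] world [ 0.492  -0.3403] [0.0452 0.0344] 0.6
tray [134. 238.] [58.9 73.4] world [0.4838 0.3473] [0.1369 0.1669] 84.7
tray [287.  82.] [42.6 82.6] world [ 0.8539 -0.0203] [0.1091 0.2012] 5.9
red [82. 94.] [24.  25.5] world [0.8024 0.4398] [0.0569 0.0566] 46.1
red [314. 215.] [13.2  8.1] world [ 0.5165 -0.0682] [0.0282 0.0175] 80.2
red [319. 182.] [13.3  4.8] world [ 0.5887 -0.0814] [0.0289 0.0105] 78.8
side
orange [319. 344.] [25.6 25.9] world [ 0.4926 -0.3508] [0.0485 0.0504] 0.6
tray [400. 198.] [81.7 40.2] world [ 0.8549 -0.0169] [0.1221 0.226 ] 5.5
tray [230. 148.] [32.1 57.4] world [0.4831 0.3363] [0.153  0.1655] 85.0
red [318.  96.] [12. 17.] world [0.7907 0.3894] [0.0687 0.0532] 70.2
red [284. 223.] [10.   8.5] world [ 0.517  -0.0718] [0.0302 0.0192] 79.1
red [314. 219.] [10.1  7.9] world [ 0.5874 -0.0843] [0.0306 0.0181] 70.7
```

View pics/crop0.png

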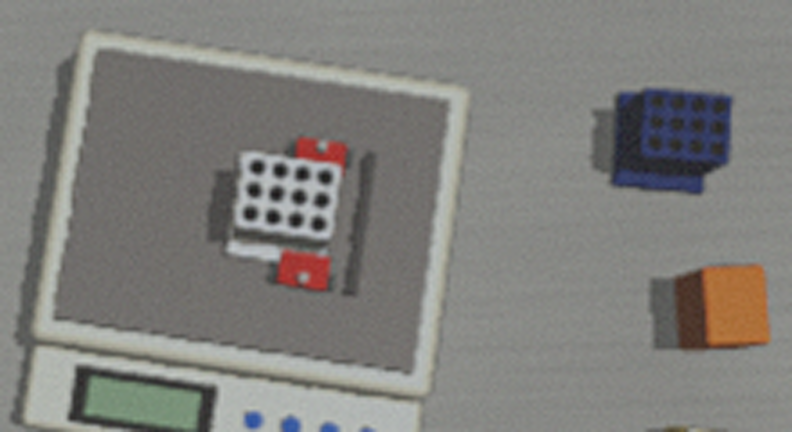

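The crop confirms the choice. The silver block's top face lies between the red claws, with the stop bar to its right. The orange block's top face spans crop pixels (708,268) to (769,346). I'll work out the poses from these corners.

```bash
python3 - <<'E'
from h import *
f=lambda L:np.array(L)/3.6+np.array([230,140])-0.36
def rect(nm,L,z):
    w=onz("top",f(L),z)[:,:2]; q=w.mean(0); 
    e=[w[(i+1)%4]-w[i] for i in range(4)]
    print(nm,q.round(4),[round(np.linalg.norm(x),4) for x in e],[round(np.degrees(np.arctan2(x[1],x[0])),1) for x in e])
rect("silver",[(238,152),(342,165),(334,241),(234,228)],.145)
rect("orange",[(707,268),(765,264),(770,343),(707,347)],.06)
rect("deck",[(98,47),(452,102),(414,376),(54,320)],.085)
rect("deckouter",[(90,32),(468,88),(428,396),(34,334)],.085)
b=onz("top",f([(370,152),(350,295)]),.093)[:,:2];d=b[0]-b[1];print("bar",b.mean(0),np.linalg.norm(d),np.degrees(np.arctan2(d[1],d[0])))
# tray corners from mask
for n in("top","side"):
    I=cv2.cvtColor(cv2.imread(f"pics/{n}0.png"),cv2.COLOR_BGR2HSV)
    m=cv2.inRange(I,(105,150,60),(125,255,255))
    c=max([c for c in cv2.findContours(m,0,cv2.CHAIN_APPROX_NONE)[0] if cv2.boundingRect(c)[0]<240],key=cv2.contourArea)
    print(n,"tray",[np.round(x,4) for x in cv2.minAreaRect(onz(n,c[:,0],.018)[:,:2].astype(np.float32))])
# bolts
for n in("top","side"):
    I=cv2.cvtColor(cv2.imread(f"pics/{n}0.png"),cv2.COLOR_BGR2HSV)
    print(n,proj(n,[[.492,-.345,.06],[.555,-.06,.145]]).round(1))
w,x,y,z=state()["tool_rot"]
print("tool x axis",[1-2*(y*y+z*z),2*(x*y+w*z)],"y",[2*(x*y-w*z),1-2*(x*x+z*z)])
E
```

```text
silver [ 0.554  -0.0568] [np.float64(0.0598), np.float64(0.0441), np.float64(0.0572), np.float64(0.0439)] [np.float64(-98.8), np.float64(171.8), np.float64(80.9), np.float64(-4.8)]
orange [ 0.4914 -0.3409] [np.float64(0.0367), np.float64(0.0495), np.float64(0.0395), np.float64(0.0495)] [np.float64(-87.7), np.float64(179.5), np.float64(92.0), np.float64(-3.9)]
deck [ 0.5562 -0.0407] [np.float64(0.2207), np.float64(0.1703), np.float64(0.2196), np.float64(0.1709)] [np.float64(-100.6), np.float64(169.5), np.float64(79.5), np.float64(-10.1)]
deckouter [ 0.5556 -0.041 ] [np.float64(0.2357), np.float64(0.1912), np.float64(0.2401), np.float64(0.1897)] [np.float64(-100.2), np.float64(169.9), np.float64(79.4), np.float64(-11.4)]
bar [ 0.54499    -0.10382284] 0.08819622985377427 -10.218565772714392
top tray [array([0.4838, 0.3474]), array([0.1396, 0.1668]), np.float64(84.7953)]
side tray [array([0.4831, 0.3363]), array([0.153 , 0.1655]), np.float64(85.029)]
top [[436.2 224.2]
 [310.9 193.7]]
side [[318.3 341.4]
 [298.  200.9]]
tool x axis [np.float64(-0.895269041870548), np.float64(0.445525870442905)] y [np.float64(0.44552470670169714), np.float64(0.8952675814211156)]
```

```bash
cat >> h.py <<'E'
def goal(p,yaw=None):
    s=state(); w,x,y,z=s["tool_rot"]; ay=np.degrees(np.arctan2(1-2*(x*x+z*z),2*(x*y-w*z)))
    if yaw is None: yaw=ay
    t=-((yaw-ay+180)%360-180); a=np.radians(yaw); d=np.array(p)-s["tool_pos"]
    f=np.array([d[0]*-np.sin(a)+d[1]*np.cos(a),d[0]*np.cos(a)+d[1]*np.sin(a),-d[2]])/.6
    print("t",round(s["time"],2),"pos",s["tool_pos"].round(4),"yaw",round(ay,2),"w",round(s["gripper_width"],3),"turn rows(6deg)",round(t/6,3),"shift",f.round(4),"F",s["contact_force"].round(1),"g",round(s["grasp_force"],1),"j6",s["joint_pos"][5].round(2))
E
python3 -c "
from h import *
goal([.491,-.341,.25],90)"
```

```text
t 0.1 pos [0.2782 0.5591 0.2552] yaw 63.54 w 1.002 turn rows(6deg) -4.409 shift [-0.3547 -1.5001  0.0086] F [-0.1  0.2 -0.9] g 0.0 j6 -0.12
```

Emit:
move_arm([
  [[100,0,0,0,-0.88],[100,0,0,0,-0.88],[100,0,0,0,-0.88],[100,0,0,0,-0.88],[100,0,0,0,-0.88]],
])

```text
time: 0.52
tool_pos: [0.2783, 0.5592, 0.2556]
tool_rot: [-0.0, -0.002, 1.0, -0.001]
contact_force: [-0.5, -0.3, 0.0]
gripper_width: 0.998
grasp_force: 0.0
```

Emit:
move_arm([
  [[100,-0.0155,-0.065,0,0],[100,-0.0155,-0.065,0,0],[100,-0.0155,-0.065,0,0],[100,-0.0155,-0.065,0,0],[100,-0.0155,-0.065,0,0]],
])

```text
time: 0.93
tool_pos: [0.3245, 0.3627, 0.2556]
tool_rot: [-0.0, 0.0, 1.0, -0.0]
contact_force: [1.4, -0.3, 0.9]
gripper_width: 1.002
grasp_force: 0.0
```

Emit:
move_arm([
  [[100,-0.0155,-0.065,0,0],[100,-0.0155,-0.065,0,0],[100,-0.0155,-0.065,0,0],[100,-0.0155,-0.065,0,0],[100,-0.0155,-0.065,0,0]],
])

```text
time: 1.35
tool_pos: [0.3707, 0.1677, 0.2559]
tool_rot: [0.0, 0.0, 1.0, 0.0]
contact_force: [0.8, -0.2, -0.5]
gripper_width: 1.0
grasp_force: 0.0
```

Emit:
move_arm([
  [[100,-0.0155,-0.065,0,0],[100,-0.0155,-0.065,0,0],[100,-0.0155,-0.065,0,0],[100,-0.0155,-0.065,0,0],[100,-0.0155,-0.065,0,0]],
])

```text
time: 1.77
tool_pos: [0.4171, -0.0276, 0.2561]
tool_rot: [0.0, 0.001, 1.0, 0.0]
contact_force: [0.1, 0.7, -0.2]
gripper_width: 1.0
grasp_force: 0.0
```

Emit:
move_arm([
  [[100,-0.0155,-0.065,0,0],[100,-0.0155,-0.065,0,0],[100,-0.0155,-0.065,0,0],[100,-0.0155,-0.065,0,0],[100,-0.0155,-0.065,0,0]],
])

```text
time: 2.18
tool_pos: [0.4634, -0.2227, 0.2558]
tool_rot: [-0.0, 0.001, 1.0, 0.0]
contact_force: [-0.1, 0.9, 1.1]
gripper_width: 1.001
grasp_force: 0.0
```

```bash
python3 -c "
from h import *
goal([.491,-.341,.12],90)"
```

```text
t 2.18 pos [ 0.4634 -0.2227  0.2558] yaw 89.9 w 1.001 turn rows(6deg) -0.017 shift [-0.046  -0.1971  0.2263] F [-0.1  0.9  1.1] g 0.0 j6 -2.16
```

Emit:
move_arm([
  [[100,-0.0092,-0.0394,0.04,0],[100,-0.0092,-0.0394,0.04,0],[100,-0.0092,-0.0394,0.04,0],[100,-0.0092,-0.0394,0.04,0],[100,-0.0092,-0.0394,0.04,0]],
])

```text
time: 2.6
tool_pos: [0.4909, -0.3399, 0.1345]
tool_rot: [-0.0, 0.001, 1.0, 0.0]
contact_force: [0.2, -0.5, 0.4]
gripper_width: 1.0
grasp_force: 0.0
```

Emit:
move_arm([
  [[100,0,0,0.031,0],[100,0,0,0.031,0],[100,0,0,0.031,0],[100,0,0,0.031,0],[100,0,0,0.031,0]],
])

```text
time: 3.02
tool_pos: [0.4907, -0.3387, 0.0418]
tool_rot: [-0.0, 0.001, 1.0, 0.0]
contact_force: [1.3, 0.6, 0.3]
gripper_width: 0.996
grasp_force: 0.0
```

```bash
python3 -c "
from h import *
goal([.491,-.341,.042],90)
im=save('side','pics/a.png'); im2=save('top','pics/b.png')
a=im[290:400,250:400];b=im2[160:290,360:500]
cv2.imwrite('pics/ab.png',np.hstack([cv2.resize(a,(400,293)),cv2.resize(b,(316,293))])[:,:,::-1])"
```

```text
t 3.02 pos [ 0.4907 -0.3387  0.0418] yaw 89.93 w 0.996 turn rows(6deg) -0.012 shift [-0.0005 -0.0039 -0.0003] F [1.3 0.6 0.3] g 0.0 j6 -2.3
```

View pics/ab.png

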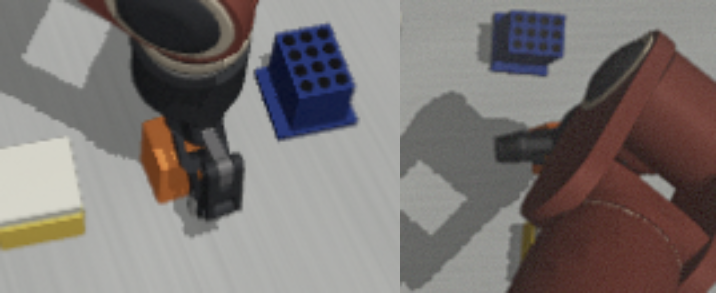

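The side crop shows the near finger at about (215,180) standing in front of the orange block, with the jaws straddling it. Closing now.

Emit:
move_arm([
  [[0,0,0,0,0],[0,0,0,0,0],[0,0,0,0,0],[0,0,0,0,0],[0,0,0,0,0]],
])

```text
time: 3.53
tool_pos: [0.4922, -0.3399, 0.0453]
tool_rot: [0.001, 0.001, 1.0, -0.001]
contact_force: [-0.1, -0.1, 3.8]
gripper_width: 0.464
grasp_force: 61.2
```

Emit:
move_arm([
  [[0,0,0,0,0],[0,0,0,0,0],[0,0,0,0,0]],
])

```text
time: 3.78
tool_pos: [0.4922, -0.3399, 0.0452]
tool_rot: [0.001, 0.001, 1.0, -0.001]
contact_force: [-0.0, -0.1, 5.8]
gripper_width: 0.458
grasp_force: 61.1
```

```bash
python3 -c "
from h import *
goal([.491,-.341,.2],90)"
```

```text
t 3.78 pos [ 0.4922 -0.3399  0.0452] yaw 89.94 w 0.458 turn rows(6deg) -0.01 shift [ 0.002  -0.0019 -0.2579] F [-0.  -0.1  5.8] g 61.1 j6 -2.3
```

Emit:
move_arm([
  [[0,0,0,-0.03,0],[0,0,0,-0.068,0],[0,0,0,-0.068,0],[0,0,0,-0.068,0],[0,0,0,-0.068,0]],
])

```text
time: 4.2
tool_pos: [0.4904, -0.3382, 0.2254]
tool_rot: [-0.001, 0.0, 1.0, 0.001]
contact_force: [0.9, -1.3, -1.8]
gripper_width: 0.456
grasp_force: 60.8
```

Emit:
move_arm([
  [[0,0,0,0,1],[0,0,0,0,1],[0,0,0,0,1],[0,0,0,0,1],[0,0,0,0,1]],
])

```text
time: 4.62
tool_pos: [0.4907, -0.3384, 0.2236]
tool_rot: [-0.001, 0.262, 0.965, 0.0]
contact_force: [0.7, 0.1, -1.2]
gripper_width: 0.459
grasp_force: 60.9
```

Emit:
move_arm([
  [[0,0,0,0,1],[0,0,0,0,1],[0,0,0,0,1],[0,0,0,0,1],[0,0,0,0,1]],
])

```text
time: 5.03
tool_pos: [0.4906, -0.3384, 0.2235]
tool_rot: [-0.001, 0.503, 0.864, 0.0]
contact_force: [-0.3, 0.3, -2.5]
gripper_width: 0.462
grasp_force: 60.8
```

Emit:
move_arm([
  [[0,0,0,0,1],[0,0,0,0,1],[0,0,0,0,1],[0,0,0,0,1],[0,0,0,0,1]],
])

```text
time: 5.45
tool_pos: [0.4906, -0.3384, 0.2235]
tool_rot: [-0.001, 0.709, 0.705, -0.0]
contact_force: [0.3, -0.3, -1.9]
gripper_width: 0.461
grasp_force: 60.8
```

Emit:
move_arm([
  [[0,0,0,0,0.7],[0,0,0,0,0.97]],
])

```text
time: 5.62
tool_pos: [0.4906, -0.3384, 0.2235]
tool_rot: [-0.001, 0.768, 0.641, -0.0]
contact_force: [0.5, -0.3, -2.4]
gripper_width: 0.458
grasp_force: 60.8
```

```bash
python3 -c "
from h import *
goal([.540,-.133,.2],-10.2)"
```

```text
t 5.62 pos [ 0.4906 -0.3384  0.2235] yaw -10.31 w 0.458 turn rows(6deg) -0.019 shift [0.3515 0.0203 0.0391] F [ 0.5 -0.3 -2.4] g 60.8 j6 -0.55
```

Emit:
move_arm([
  [[0,0.06,0.004,0,0],[0,0.065,0.004,0,0],[0,0.065,0.004,0,0],[0,0.065,0.004,0,0],[0,0.065,0.004,0,0]],
])

```text
time: 6.03
tool_pos: [0.536, -0.15, 0.2236]
tool_rot: [-0.001, 0.767, 0.642, -0.0]
contact_force: [1.2, 0.1, -1.8]
gripper_width: 0.461
grasp_force: 60.8
```

Emit:
move_arm([
  [[0,0.0315,0,0,0],[0,0,0,0.03,0],[0,0,0,0.03,0],[0,0,0,0.03,0],[0,0,0,0.0,0]],
])

```text
time: 6.45
tool_pos: [0.5368, -0.1318, 0.1652]
tool_rot: [-0.004, 0.766, 0.642, -0.002]
contact_force: [-0.7, -0.1, -3.4]
gripper_width: 0.459
grasp_force: 60.9
```

```bash
python3 -c "
from h import *
goal([.540,-.133,.147],-10.2)
im=save('side','pics/c.png'); im2=save('top','pics/d.png')
a=im[150:300,220:370];b=im2[130:260,230:390]
cv2.imwrite('pics/cd.png',np.hstack([cv2.resize(a,(400,400)),cv2.resize(b,(400,400))])[:,:,::-1])"
```

```text
t 6.45 pos [ 0.5368 -0.1318  0.1652] yaw -10.04 w 0.459 turn rows(6deg) 0.026 shift [-0.0011  0.0056  0.0303] F [-0.7 -0.1 -3.4] g 60.9 j6 -0.2
```

View pics/cd.png

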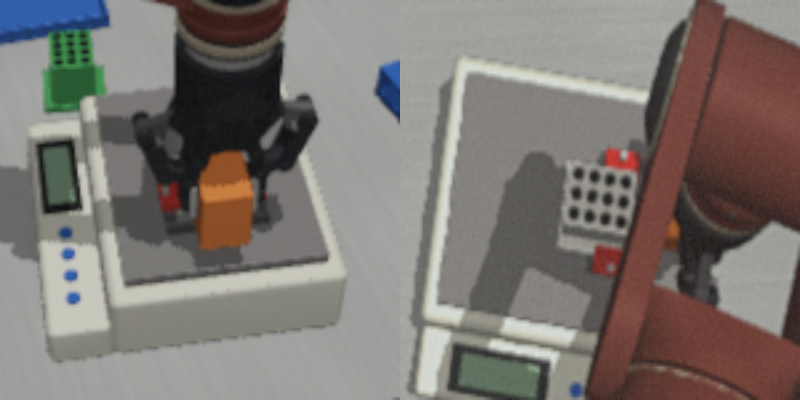

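The side crop shows the orange block lined up between the claws, red at (170,195) and (265,190), with its rear lower edge from (200,247) to (250,242). I'll check its height in the grip by projecting that edge.

```bash
python3 -c "
from h import *
s=state();p=s['tool_pos'];a=np.radians(-10.1);x=np.array([-np.sin(a),np.cos(a),0]);y=np.array([np.cos(a),np.sin(a),0])
print('expected',proj('side',[p-.025*x+e*.02*y+[0,0,z] for z in(-.0452,.0148) for e in(-1,1)]).round(1).tolist())
f=lambda u,v:(u*150/400+220,v*150/400+150)
print('seen',f(200,247),f(250,242),f(198,185),f(251,178))
goal([.540,-.133,.147],-10.2)"
```

```text
expected [[295.5, 242.8], [314.3, 240.4], [295.9, 223.6], [315.7, 221.2]]
seen (295.0, 242.625) (313.75, 240.75) (294.25, 219.375) (314.125, 216.75)
t 6.55 pos [ 0.539  -0.133   0.1694] yaw -10.08 w 0.462 turn rows(6deg) 0.02 shift [0.0003 0.0017 0.0373] F [-0.3  0.2 -1.5] g 60.9 j6 -0.2
```

```bash
python3 -c "
from h import *
s=state();p=s['tool_pos'];a=np.radians(-10.1);x=np.array([-np.sin(a),np.cos(a),0]);y=np.array([np.cos(a),np.sin(a),0])
im=save('side','pics/e.png')
o=np.array([275,190]);c=cv2.resize(im[190:260,275:345],None,fx=8,fy=8,interpolation=cv2.INTER_CUBIC)[:,:,::-1].copy()
for dx,z in((-.025,-.0452),(-.025,.0148),(.025,.0148)):
  q=((proj('side',[p+dx*x+e*.02*y+[0,0,z] for e in(-1,1)])-o+.5)*8).astype(int)
  cv2.line(c,tuple(map(int,q[0])),tuple(map(int,q[1])),(0,255,0),1)
cv2.imwrite('pics/ec.png',c);goal([.540,-.133,.147],-10.2)"
```

```text
t 6.6 pos [ 0.5398 -0.1334  0.1708] yaw -10.09 w 0.459 turn rows(6deg) 0.019 shift [0.0007 0.0001 0.0397] F [-0.2 -0.3 -1.8] g 60.9 j6 -0.2
```

View pics/ec.png

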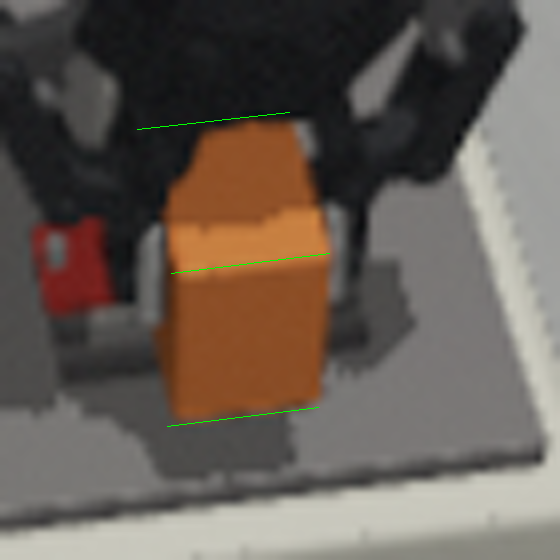

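The grip is straight and the projected edges match. Next I lower to push height and close the gap.

Emit:
move_arm([
  [[0,0,0,0.02,0],[0,0,0,0.0195,0],[0,0,0,0,0],[0,0.01,0,0,0],[0,0.01,0,0,0]],
])

```text
time: 7.02
tool_pos: [0.5419, -0.1213, 0.1467]
tool_rot: [-0.0, 0.767, 0.642, 0.0]
contact_force: [-0.1, -0.2, -1.9]
gripper_width: 0.464
grasp_force: 60.9
```

Emit:
move_arm([
  [[0,0.01,0,0,0],[0,0.008,0,0,0],[0,0.006,0,0,0],[0,0.006,0,0,0],[0,0.006,0,0,0]],
])

```text
time: 7.43
tool_pos: [0.5459, -0.1029, 0.1479]
tool_rot: [0.003, 0.766, 0.642, -0.002]
contact_force: [-2.1, -10.8, -0.3]
gripper_width: 0.458
grasp_force: 61.0
```

```bash
python3 -c "
from h import *
goal([.5562,-.0407,.147],-10.2)"
```

```text
t 7.43 pos [ 0.5459 -0.1029  0.1479] yaw -10.05 w 0.458 turn rows(6deg) 0.024 shift [ 0.105  -0.0015  0.0014] F [ -2.1 -10.8  -0.3] g 61.0 j6 -0.14
```

Contact at 11 N, so I keep pushing.

Emit:
move_arm([
  [[0,0.006,0,0,0],[0,0.006,0,0,0],[0,0.006,0,0,0],[0,0.006,0,0,0],[0,0.006,0,0,0]],
])

```text
time: 7.85
tool_pos: [0.5491, -0.0853, 0.1477]
tool_rot: [0.003, 0.766, 0.642, -0.002]
contact_force: [-0.9, -10.9, -1.2]
gripper_width: 0.458
grasp_force: 61.0
```

Emit:
move_arm([
  [[0,0.006,0,0,0],[0,0.006,0,0,0],[0,0.006,0,0,0],[0,0.006,0,0,0],[0,0.006,0,0,0]],
])

```text
time: 8.27
tool_pos: [0.5523, -0.0644, 0.1472]
tool_rot: [0.0, 0.766, 0.642, 0.0]
contact_force: [-0.4, -2.1, -0.6]
gripper_width: 0.458
grasp_force: 60.8
```

```bash
python3 -c "
from h import *
goal([.5562,-.0407,.147],-10.2)
im=save('side','pics/f.png'); im2=save('top','pics/g.png')
a=im[150:300,220:370];b=im2[130:260,230:390]
cv2.imwrite('pics/fg.png',np.hstack([cv2.resize(a,(400,400)),cv2.resize(b,(400,400))])[:,:,::-1])"
```

```text
t 8.27 pos [ 0.5523 -0.0644  0.1472] yaw -10.06 w 0.458 turn rows(6deg) 0.024 shift [ 0.04   -0.0007  0.0003] F [-0.4 -2.1 -0.6] g 60.8 j6 -0.07
```

View pics/fg.png

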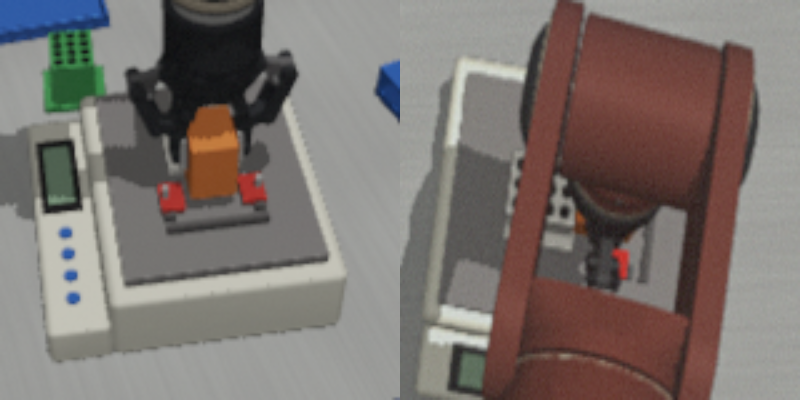

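Force fell to 2 N. The top view shows the tube block upright at about (540,205), past the claws. Backing off, then putting the orange block on open bench near (0.48,-0.24).

Emit:
move_arm([
  [[0,0,0,0,0],[0,0,0,0,0],[0,-0.02,0,0,0],[0,-0.04,0,0,0],[0,-0.05,0,0,0]],
])

```text
time: 8.78
tool_pos: [0.5402, -0.13, 0.1466]
tool_rot: [-0.0, 0.766, 0.643, 0.0]
contact_force: [-0.1, 0.3, -2.1]
gripper_width: 0.463
grasp_force: 60.9
```

Emit:
move_arm([
  [[0,-0.05,0,0,0],[0,-0.05,0,-0.03,0],[0,-0.05,0,-0.03,0],[0,-0.05,0,0,0],[0,0,0,0,0]],
])

```text
time: 9.2
tool_pos: [0.519, -0.2538, 0.1849]
tool_rot: [0.003, 0.768, 0.64, -0.0]
contact_force: [-0.7, -0.1, -2.9]
gripper_width: 0.459
grasp_force: 60.9
```

```bash
python3 -c "
from h import *
goal([.48,-.24,.047],-10.2)"
```

```text
t 9.2 pos [ 0.519  -0.2538  0.1849] yaw -10.37 w 0.459 turn rows(6deg) -0.029 shift [ 0.0111 -0.068   0.2298] F [-0.7 -0.1 -2.9] g 60.9 j6 -0.4
```

Emit:
move_arm([
  [[0,0,-0.035,0.02,0],[0,0,-0.033,0.05,0],[0,0,0,0.06,0],[0,0,0,0.06,0],[0,0,0,0.02,0]],
])

```text
time: 9.62
tool_pos: [0.4751, -0.2385, 0.0509]
tool_rot: [-0.005, 0.767, 0.642, -0.001]
contact_force: [-0.7, 0.1, -2.5]
gripper_width: 0.462
grasp_force: 61.3
```

Emit:
move_arm([
  [[0,0,0,0,0],[0,0,0,0,0]],
])

```text
time: 9.78
tool_pos: [0.4793, -0.2409, 0.0569]
tool_rot: [-0.0, 0.766, 0.642, -0.0]
contact_force: [0.1, -0.1, -1.3]
gripper_width: 0.465
grasp_force: 61.3
```

```bash
python3 -c "
from h import *
goal([.48,-.254,.0455],-10.2)"
```

```text
t 9.78 pos [ 0.4793 -0.2409  0.0569] yaw -10.08 w 0.465 turn rows(6deg) 0.02 shift [-0.0213  0.005   0.019 ] F [ 0.1 -0.1 -1.3] g 61.3 j6 -0.43
```

Emit:
move_arm([
  [[0,0,0,0.01,0],[0,0,0,0.006,0],[0,0,0,0.003,0],[0,0,0,0,0],[0,0,0,0,0]],
])

```text
time: 10.2
tool_pos: [0.4797, -0.241, 0.046]
tool_rot: [0.0, 0.766, 0.642, 0.0]
contact_force: [-0.1, -0.5, -1.9]
gripper_width: 0.462
grasp_force: 61.3
```

Emit:
move_arm([
  [[100,0,0,0,0],[100,0,0,0,0],[100,0,0,0,0],[100,0,0,0,0],[100,0,0,0,0]],
])

```text
time: 10.62
tool_pos: [0.4795, -0.241, 0.0457]
tool_rot: [0.0, 0.766, 0.642, 0.0]
contact_force: [0.4, -0.6, -0.1]
gripper_width: 1.0
grasp_force: 0.0
```

Emit:
move_arm([
  [[100,0,0,-0.02,0],[100,0,0,-0.06,0],[100,0,0,-0.068,0],[100,0,0,-0.068,0],[100,0,0,-0.068,0]],
])

```text
time: 11.03
tool_pos: [0.479, -0.2406, 0.2185]
tool_rot: [0.0, 0.766, 0.642, 0.0]
contact_force: [0.4, 0.0, 0.3]
gripper_width: 1.004
grasp_force: 0.0
```

```bash
python3 -c "
from h import *
goal([.561,-.012,.25],-10.2)
save('side','pics/h.png')
im=save('top','pics/i.png')
b=im[130:270,230:460]
cv2.imwrite('pics/ic.png',cv2.resize(b,None,fx=3.4,fy=3.4,interpolation=cv2.INTER_CUBIC)[:,:,::-1])"
```

```text
t 11.03 pos [ 0.479  -0.2406  0.2185] yaw -10.08 w 1.004 turn rows(6deg) 0.02 shift [ 0.3991  0.0671 -0.0525] F [0.4 0.  0.3] g 0.0 j6 -0.43
```

View pics/ic.png

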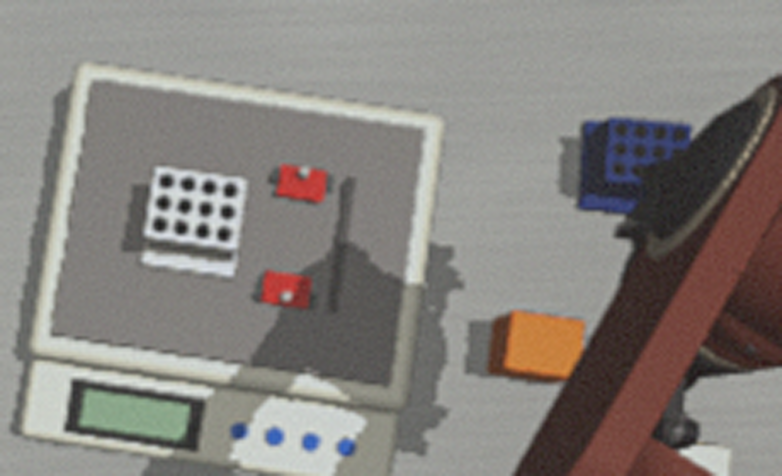

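The tube block stands free, its top face having corners near (155,166), (247,178), (238,250) and (145,238). The orange block stands on the bench at (540,345). Next: where the tube block now sits.

```bash
python3 -c "
from h import *
w=onz('top',np.array([(155,166),(247,178),(238,250),(145,238)])/3.4+[230-.35,130-.35],.145)[:,:2]
e=np.roll(w,-1,0)-w;print(w.mean(0),np.hypot(*e.T),np.degrees(np.arctan2(e[:,1],e[:,0])))
c=w.mean(0);goal([c[0],c[1],.215],-8.5)"
```

```text
[ 0.5623319  -0.01197153] [0.05614885 0.0443429  0.05640163 0.04445787] [-99.14614835 171.08522169  80.97094741  -9.2410031 ]
t 11.13 pos [ 0.483  -0.2433  0.2265] yaw -10.07 w 0.998 turn rows(6deg) -0.262 shift [0.4009 0.0737 0.0191] F [0.5 0.3 1.2] g 0.0 j6 -0.43
```

Emit:
move_arm([
  [[100,0,0,0,-0.18],[100,0.057,0.011,0,0],[100,0.057,0.011,0,0],[100,0.057,0.011,0,0],[100,0.057,0.011,0,0]],
])

```text
time: 11.55
tool_pos: [0.5259, -0.1082, 0.2139]
tool_rot: [-0.001, 0.76, 0.649, -0.001]
contact_force: [0.7, -0.7, -0.2]
gripper_width: 1.002
grasp_force: 0.0
```

Emit:
move_arm([
  [[100,0.057,0.011,0,0],[100,0.057,0.011,0,0],[100,0.057,0.011,0,0],[100,0,0,0,0],[100,0,0,0,0]],
])

```text
time: 11.97
tool_pos: [0.5616, -0.0099, 0.2138]
tool_rot: [-0.001, 0.759, 0.651, -0.001]
contact_force: [0.2, 0.6, -0.0]
gripper_width: 1.0
grasp_force: 0.0
```

```bash
python3 -c "
from h import *
goal([.5623,-.012,.131],-9)"
```

```text
t 11.97 pos [ 0.5616 -0.0099  0.2138] yaw -8.78 w 1.0 turn rows(6deg) 0.037 shift [-0.0032  0.0017  0.138 ] F [ 0.2  0.6 -0. ] g 0.0 j6 0.0
```

Emit:
move_arm([
  [[100,-0.003,0.0015,0.035,0],[100,0,0,0.045,0],[100,0,0,0.04,0],[100,0,0,0.018,0],[100,0,0,0,0]],
])

```text
time: 12.38
tool_pos: [0.5599, -0.0141, 0.1285]
tool_rot: [-0.003, 0.761, 0.649, -0.003]
contact_force: [0.6, 0.1, -0.5]
gripper_width: 1.002
grasp_force: 0.0
```

Emit:
move_arm([
  [[0,0,0,0,0],[0,0,0,0,0],[0,0,0,0,0],[0,0,0,0,0],[0,0,0,0,0]],
])

```text
time: 12.8
tool_pos: [0.5643, -0.0138, 0.1352]
tool_rot: [0.001, 0.76, 0.649, 0.001]
contact_force: [-0.1, -1.4, 4.9]
gripper_width: 0.511
grasp_force: 63.6
```

Emit:
move_arm([
  [[0,0,0,0,0],[0,0,0,0,0]],
])

```text
time: 12.97
tool_pos: [0.5643, -0.0138, 0.1352]
tool_rot: [0.001, 0.76, 0.65, 0.001]
contact_force: [-0.2, -0.5, 6.5]
gripper_width: 0.511
grasp_force: 63.7
```

```bash
python3 -c "
from h import *
goal([.5623,-.012,.131],-9)"
```

```text
t 12.97 pos [ 0.5643 -0.0138  0.1352] yaw -8.99 w 0.511 turn rows(6deg) 0.001 shift [ 0.0024 -0.0038  0.007 ] F [-0.2 -0.5  6.5] g 63.7 j6 0.0
```

Emit:
move_arm([
  [[0,0,0,-0.01,0],[0,0,0,-0.03,0],[0,0,0,-0.05,0],[0,0,0,-0.05,0],[0,0,0,-0.05,0]],
])

```text
time: 13.38
tool_pos: [0.5619, -0.0132, 0.2468]
tool_rot: [-0.001, 0.76, 0.65, -0.001]
contact_force: [1.4, 0.2, -2.0]
gripper_width: 0.505
grasp_force: 62.8
```

Emit:
move_arm([
  [[0,0,0,0,0],[0,0,0,0,0]],
])

```text
time: 13.55
tool_pos: [0.5637, -0.0135, 0.2488]
tool_rot: [0.001, 0.76, 0.65, 0.001]
contact_force: [-0.5, -0.1, -3.2]
gripper_width: 0.506
grasp_force: 63.1
```

```bash
python3 -c "
from h import *
goal([.484,.346,.056],-9)"
```

```text
t 13.55 pos [ 0.5637 -0.0135  0.2488] yaw -8.99 w 0.506 turn rows(6deg) 0.002 shift [ 0.571  -0.225   0.3214] F [-0.5 -0.1 -3.2] g 63.1 j6 0.0
```

Emit:
move_arm([
  [[0,0.03,-0.012,0,0],[0,0.06,-0.0235,0,0],[0,0.06,-0.0235,0,0],[0,0.06,-0.0235,0,0],[0,0.06,-0.0235,0,0]],
])

```text
time: 13.97
tool_pos: [0.5233, 0.1576, 0.2434]
tool_rot: [-0.001, 0.761, 0.649, -0.002]
contact_force: [0.5, 0.6, -2.1]
gripper_width: 0.503
grasp_force: 63.1
```

Emit:
move_arm([
  [[0,0.06,-0.0235,0,0],[0,0.06,-0.0235,0,0],[0,0.06,-0.0235,0,0],[0,0.06,-0.0235,0,0],[0,0.04,-0.016,0,0]],
])

```text
time: 14.38
tool_pos: [0.4839, 0.335, 0.2433]
tool_rot: [-0.001, 0.76, 0.65, -0.003]
contact_force: [0.3, -0.6, -2.8]
gripper_width: 0.507
grasp_force: 63.1
```

Emit:
move_arm([
  [[0,0.021,-0.009,0,0],[0,0,0,0.04,0],[0,0,0,0.06,0],[0,0,0,0.06,0],[0,0,0,0.06,0]],
])

```text
time: 14.8
tool_pos: [0.4821, 0.3449, 0.1115]
tool_rot: [-0.0, 0.76, 0.649, -0.001]
contact_force: [1.0, 0.1, -3.6]
gripper_width: 0.508
grasp_force: 63.1
```

Emit:
move_arm([
  [[0,0,0,0.04,0],[0,0,0,0.02,0],[0,0,0,0,0],[0,0,0,0,0]],
])

```text
time: 15.13
tool_pos: [0.4829, 0.3454, 0.0782]
tool_rot: [-0.0, 0.761, 0.649, -0.001]
contact_force: [0.1, 0.4, -1.9]
gripper_width: 0.508
grasp_force: 62.9
```

```bash
python3 -c "
from h import *
goal([.484,.346,.054],-9)
a=save('side','pics/j.png')[95:205,170:290]
b=save('top','pics/k.png')[190:290,90:190]
cv2.imwrite('pics/jk.png',np.hstack([cv2.resize(a,(400,367)),cv2.resize(b,(367,367))])[:,:,::-1])"
```

```text
t 15.13 pos [0.4829 0.3454 0.0782] yaw -9.02 w 0.508 turn rows(6deg) -0.003 shift [0.0012 0.0017 0.0403] F [ 0.1  0.4 -1.9] g 62.9 j6 0.65
```

View pics/jk.png

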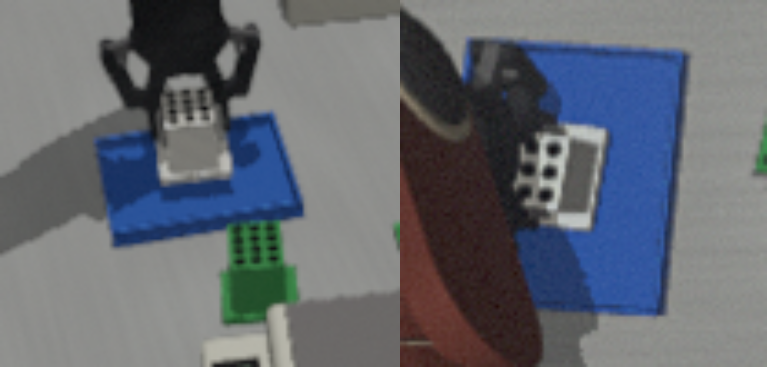

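The tube block is upright in the grip and over the middle of the tray, at (190,150) in the side crop. It needs to come down about 24 mm.

Emit:
move_arm([
  [[0,0,0,0.015,0],[0,0,0,0.012,0],[0,0,0,0.008,0],[0,0,0,0.004,0],[0,0,0,0.001,0]],
])

```text
time: 15.65
tool_pos: [0.483, 0.3459, 0.0545]
tool_rot: [-0.0, 0.76, 0.649, -0.0]
contact_force: [-0.1, 0.2, -2.6]
gripper_width: 0.504
grasp_force: 62.8
```

Emit:
move_arm([
  [[0,0,0,0,0],[0,0,0,0,0],[0,0,0,0,0]],
])

```text
time: 15.9
tool_pos: [0.4834, 0.3461, 0.0552]
tool_rot: [0.0, 0.76, 0.649, 0.0]
contact_force: [-0.9, -0.8, -2.6]
gripper_width: 0.504
grasp_force: 62.8
```

```bash
python3 -c "
from h import *
goal([.484,.346,.054],-9)"
```

```text
t 15.9 pos [0.4834 0.3461 0.0552] yaw -9.0 w 0.504 turn rows(6deg) 0.0 shift [0.    0.001 0.002] F [-0.9 -0.8 -2.6] g 62.8 j6 0.65
```

Still carrying the weight, so I nudge down to contact, release and rise.

Emit:
move_arm([
  [[0,0,0,0.0015,0],[0,0,0,0.001,0],[0,0,0,0,0],[0,0,0,0,0]],
])

```text
time: 16.23
tool_pos: [0.4835, 0.3462, 0.0543]
tool_rot: [0.0, 0.76, 0.649, 0.0]
contact_force: [-2.6, 0.1, 3.6]
gripper_width: 0.51
grasp_force: 63.3
```

Emit:
move_arm([
  [[100,0,0,0,0],[100,0,0,0,0],[100,0,0,0,0],[100,0,0,0,0],[100,0,0,0,0]],
])

```text
time: 16.65
tool_pos: [0.4833, 0.346, 0.0535]
tool_rot: [0.0, 0.76, 0.649, 0.0]
contact_force: [-0.7, 0.3, -0.2]
gripper_width: 1.0
grasp_force: 0.0
```

Emit:
move_arm([
  [[100,0,0,-0.02,0],[100,0,0,-0.06,0],[100,0,0,-0.068,0],[100,0,0,-0.068,0],[100,0,0,-0.068,0]],
])

```text
time: 17.07
tool_pos: [0.4829, 0.3458, 0.2266]
tool_rot: [0.0, 0.76, 0.649, 0.0]
contact_force: [1.5, 0.1, -0.0]
gripper_width: 0.998
grasp_force: 0.0
```

Emit:
move_arm([
  [[100,0,0,0,0],[100,0,0,0,0],[100,0,0,0,0]],
])

```text
time: 17.32
tool_pos: [0.4832, 0.346, 0.2245]
tool_rot: [0.0, 0.76, 0.649, 0.0]
contact_force: [-0.4, 0.7, -0.5]
gripper_width: 1.0
grasp_force: 0.0
```

```bash
python3 -c "
from h import *
goal([.484,.346,.054],-9)
a=save('side','pics/l.png')
cv2.imwrite('pics/lc.png',a[:,:,::-1])"
```

```text
t 17.32 pos [0.4832 0.346  0.2245] yaw -9.0 w 1.0 turn rows(6deg) 0.0 shift [0.0003 0.0014 0.2841] F [-0.4  0.7 -0.5] g 0.0 j6 0.65
```

View pics/lc.png

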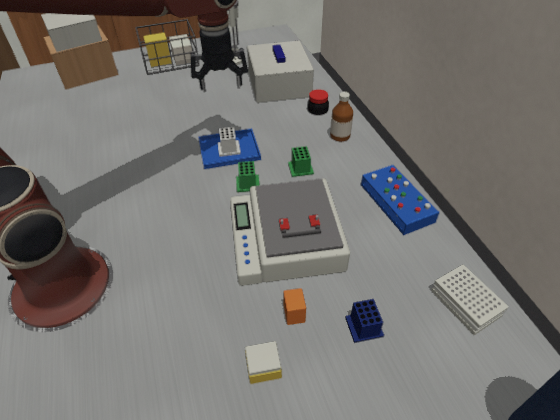

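The tube block stands upright in the tray at (228,143), the orange block stands on the bench at (295,306), and the gripper is clear of everything.

```bash
python3 -c "
from h import *
print(job.job_done())"
```

```text
the job is handed in; nothing more can be done
None
```

The tube block was knocked free with the orange block and now stands upright in the blue tray; the orange block is back on the bench, and the job was handed in at about 17 s of the 72 s allowed (no verdict was returned).

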